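# Index a flat-edged terracotta disc against the sprung bar of a banding wheel and lock it

### The arm

A 6-joint arm with a two-finger parallel gripper is mounted at the origin on the work surface. World frame = base frame: x ahead of the robot, y to its left, z up, the work surface at z = 0. Lengths are in m, angles in rad, forces in N, time in s.
With the tool pointing down it reaches from about 0.275 to 0.725 m from the base axis. Payload 5.6 kg.
Tool frame: the origin (TCP) lies at the very end of the fingers, on their centre line; the grasp point (between the pads) lies 19 mm behind it; z points along the fingers, y is the line along which they close (so a half turn about z gives the same grasp; the last joint's range is limited). The gripper opens to 85 mm and grips with 20 to 120 N. Pads are 22 mm wide; open, the fingers measure 114 mm over their backs; the gripper's body (76 mm by 85 mm) begins 54 mm behind the grasp point. The pads swing forward as they close: fully open they stand 13 mm farther back than shut.
Start: joints at [-0.929, 0.255, 0.108, 0, -1.424, -0.285], TCP at [0.192, -0.515, 0.231] pointing down, gripper open.
Joint ranges: [-2.95, 2.95], [-1.21, 1.97], [-1.09, 1.5], [-2.87, 1.71], [-2.94, -0.07], [-3.05, 3.05]. Speed limits (rad/s): [2.57, 2.57, 3.14, 3.14, 3.14, 3.14].

### API

Orientations are given as a rotation vector (axis times angle).
In Python, from station import sensors, viewer, robot gives the robot as it stands. The module is installed in compiled form; this text tells all that it offers.
- The arm moves only by the tool drive_tool, never from a script. Its argument "deltas" is a list of rows, each a list of 3 entries, a list of its own where there are three numbers: the shift along the tool's x, y, z in m, then the turn about the tool's z in degrees, then the opening, from 0 (shut) to 1 (fully open). In form: [[[dx, dy, dz], spin, gripper], ...]. A call has 1 to 12 rows; each row is the pose to reach, as a shift and turn from the pose commanded when the call began, along the tool's axes at that moment; what a row does not reach only later rows make up. A row lasts 1/8 s, in which the tool goes at most 62.5 mm and 10.7 degrees, less where a joint would pass 70% of its speed; a pose out of reach is approached as far as the arm can. A call with a gripper value outside its range is refused whole. The fingers move at their own pace and stop on an object; "grip_force" is the grip in N (left out, the last holds). Time passes only in rows, so rows that repeat a pose let the fingers close. It gives the time, the measured TCP pose, the force, the opening and the grip force at its end, in the units of the state.
- sensors.get_state(): the state, without advancing time (a new reading comes with each control period).
- viewer.camera(name): name is "scene" or "side" or "wrist"; returns a dict with "color" (384x512x3 uint8, blue, green, red), "fovy" (degrees; the focal length in pixels is half the picture's height over the tangent of half this angle, whatever the lens; pixels are square), "cx", "cy" (the principal point, pixels), "pose" (4x4, takes a point from camera to world coordinates); the wrist camera has in their place "tool_from_camera" (4x4, takes a point from camera to tool coordinates, whose origin is the TCP and whose axes are the flange's). Camera axes: x right, y down, z forward; pixel columns grow to the right and rows downward; lengths in m; the calibration is good to about 2 mm. A picture is of the moment at which its call begins: read the wrist's pose just before it. There is no depth.
- robot.job_done(): hands the job in; it is judged then, once.
Trained networks look in the newest picture that a camera, given by its name, has taken for a name from the list of things; names that differ only in an ending like _2 or _b are one class to them, and where a whole thing is asked for, a point or a joint stands for the part that bears it (a point fixed in the world has none). Each returns a list of dicts, best first, with "conf" (0 to 1); they miss things now and then, are a little off and sometimes report something else, mostly with a low value. They report only what shows in the picture. A call takes as long as a camera call.
- viewer.trace(label, camera): "region" (384x512 bool, what is visible of it) and "rect" ([left, top, right, bottom] in pixels, round what is visible of it).
The state is a dict: "time_s": time; "joint_positions": joint angles; "dq": joint speeds; "joint_efforts": joint torques, N m; "eef_pos": TCP position; "tool_rot": TCP orientation; "force": force on the tool from outside, world axes, zero at the start; "torque": the same for the moment, N m; "gripper_width": finger opening in m; "gripper_force": force on a finger pad.
Only numpy, scipy, OpenCV 4.12 (cv2) and the standard library are available. Lean on these libraries where they do the work, as an engineer would, in place of code of your own. Each camera call takes 0.05 s, during which the arm holds its last target. There are 200 camera calls.

### The job

On the trimming jig, turn the terracotta disc with a light fingertip until its flat edge lies flush against the sprung steel alignment bar, then swing the black-knobbed lock lever fully over, away from the robot. The clay chips easily, so touch down slowly and press and turn it gently, leave the bar to its own spring without touching it, and do not throw the lever before the flat is flush or disturb anything else on the table.

Things in the scene. Friction and masses are not known exactly. Their poses are not given: they have to be found in the camera images.
- disc_top (a point): Centre of the terracotta disc's top face, on its turning axis. Disc: 170 mm across, 18 mm thick, top plain, 68 mm above the table at the centre but hand-made and out of level by up to 2 mm up or down at the rim; one flat edge 96 mm long, 70 mm from the centre. It only turns about its vertical axis, either way, without end. x points from the axis to the middle of the flat, z up.
- disc: The same disc, on a banding wheel; origin on its axis at its underside, axes as disc_top. Stays where left; drag about 0.08 N m, plus up to 0.08 N m from the bar rubbing on its rim. No handle: closed fingertips pressed on the top 58 mm from the centre with 8 to 15 N carry it along, slipping a little. Over 30 N between robot and disc chips the clay; touching down faster than 8 mm/s may do so.
- flat_mid (a point): Middle of the disc's flat edge, at the level of the top face, 70 mm from the axis; x points outward, square to the flat, z up. It turns with the disc.
- bar_face (a point): Middle of the alignment bar's face that looks at the disc, at the bar's top edge, 73 mm above the table (5 mm over the disc's top). The bar is a steel block 14 mm deep, 104 mm wide, beyond the wheel; x points outward from the disc's axis, square to the face, z up. The bar slides only along this x.
- bar (a joint): Slide of the alignment bar (m), growing outward: 0 = face fully on the flat, 70 mm from the axis; 0.015 = pushed back by the round rim, as at the start. A spring presses it on the disc with about 3 N. It drops as the flat comes within 0.6 rad (last part 48 mm per rad) and is pushed out again past flush. The spring does not reliably square the disc: the finger must.
- lock (a joint): Lock lever angle (rad): 0 = leaning to the robot side (-x of the jig), open; 1.0 = fully over to the far side (+x of the jig), locked. Stays where it is left; about 1 N at the knob moves it.
- lock_tip (a point): Centre of the lever's black ball knob, 26 mm across, on a 10 mm rod, 65 mm from the pivot. The pivot is 38 mm above the table; the knob moves in the jig's x-z plane from 31 mm on the near side of the pivot to 31 mm beyond; its centre is 95 mm high at both ends, 103 mm in mid-swing.
- jig: Plywood board, 310 x 300 x 16 mm, fixed to the table; origin on the table under the disc's axis; x points from the axis to the alignment bar, z up. It spans x -120 to 190, y -185 to 115 mm. A guide block 68 mm high, 30 x 130 mm, stands behind the bar at x 150 mm. The lock lever's pivot is at x 0, y -145 mm on a block 70 x 50 x 25 mm.
- tape_white: Bystander: white tape roll, 100 mm across, 25 mm high; origin at its underside.
- tape_blue: Bystander: blue tape roll, 90 mm across, 19 mm high; origin at its underside.
- scraper: Bystander: spatula lying on the table.
- brush: Bystander: brush lying on the table.
- jug: Bystander: clear jug with a handle, 90 mm across, 120 mm high; origin at its underside.
- rib: Bystander: wooden rib, a flat piece 85 x 45 x 8 mm, lying on the jig's board at the near left corner; origin at its underside.
- dish: Bystander: shallow steel dish, 150 mm across, 35 mm high; origin at its underside.

How it is judged:
On the way, in this order (a step that is already met when the one before it is completed fails the run):
1. the disc's flat lies flush against the alignment bar while the lever is still open (value of joint bar below 0.002 m and angle between the x axis of flat_mid and the x axis of bar_face, either way round below 0.04 rad and value of joint lock below 0.4 rad), for 0.3 s.
2. the lock lever is swung fully over (value of joint lock above 0.85 rad), for 0.2 s.
At the end, for the whole second after the job is handed in: The disc's flat is flush on the bar (bar within 2 mm of its fully seated position, flat within 0.04 rad of the bar's face) and the lock lever is fully over (beyond 0.85 of 1.0 rad), all at rest and let go (value of joint bar below 0.002 m and angle between the x axis of flat_mid and the x axis of bar_face, either way round below 0.04 rad and value of joint lock above 0.85 rad and angular speed of disc below 0.05 rad/s); the robot touches nothing.
It fails at once if the clay disc is pressed or pushed with more than 30 N (contact force between the arm and disc above 30 N).
It fails at once if the fingertip presses the clay disc with more than 30 N (contact force between the fingers and disc above 30 N).
It fails at once if the alignment bar is touched by the robot (contact force between any of the fingers, the arm and bar above 1 N).
It fails at once if the lever is thrown while the flat is not flush on the bar (value of joint lock above 0.5 rad and (value of joint bar above 0.003 m or angle between the x axis of flat_mid and the x axis of bar_face, either way round above 0.06 rad)).
It fails at once if a bystander is disturbed (moved by more than 20 mm) (distance of any of tape_white, tape_blue, scraper, brush, jug, rib, dish from where it was at the start of the episode above 0.02 m).
It also fails if it takes over 72 s, if anything falls off the work surface, if the arm or the gripper's body presses on something with over 40 N, if the wrist force passes 120 N, or if a joint passes its speed limit or range.

## Working session

There is one attempt and no reset: what is moved stays moved. The work goes in short steps, Python scripts to look and compute and a tool call to move; the robot and the scene stay as the last step left them, time stands still between calls to the robot, and variables do not carry over. Pictures are saved under pics/ and viewed, at most 10 in all, crops included, and the job is handed in when it is done.

Besides the shell and the picture viewer there is one more tool, called after "Call:" by a JSON object that holds its "name" and its "arguments". drive_tool: Moves the arm, as the interface text tells. Its arguments: {"type":"object","properties":{"deltas":{"type":"array","items":{"type":"array"}},"grip_force":{"type":"number"}},"required":["deltas"]}

```bash
mkdir -p pics; cat > h.py <<'E'
import numpy as np, cv2
from station import sensors, viewer, robot
from scipy.spatial.transform import Rotation as R
def K(c):
    f=c["color"].shape[0]/2/np.tan(np.radians(c["fovy"])/2); return f
def ray(c,px,T,z):
    f=K(c); px=np.atleast_2d(px).astype(float)
    d=np.c_[(px[:,0]-c["cx"])/f,(px[:,1]-c["cy"])/f,np.ones(len(px))]@T[:3,:3].T
    o=T[:3,3]; return o+d*((z-o[2])/d[:,2])[:,None]
def proj(c,P,T):
    q=(np.atleast_2d(P)-T[:3,3])@T[:3,:3]; return np.c_[q[:,0]/q[:,2],q[:,1]/q[:,2]]*K(c)+[c["cx"],c["cy"]]
def wristT(c,s):
    T=np.eye(4);T[:3,:3]=R.from_rotvec(s["tool_rot"]).as_matrix();T[:3,3]=s["eef_pos"]; return T@c["tool_from_camera"]
E
python3 - <<'E'
from h import *
s=sensors.get_state(); print({k:np.round(v,3).tolist() for k,v in s.items()})
ims=[]
for n in("scene","side"):
    c=viewer.camera(n); T=c["pose"]; ims.append(c["color"]); cv2.imwrite(f"pics/{n}0.png",c["color"]); print(n,c["fovy"],np.round(T,3).tolist())
    for l,z in(("disc",.068),("bar",.073),("lock_tip",.095),("lock",.08),("jig",.016)):
        for r in viewer.trace(l,n)[:2]:
            m=cv2.moments(r["region"].astype(np.uint8),True); p=[m["m10"]/m["m00"],m["m01"]/m["m00"]]
            print(l,round(r["conf"],2),np.round(r["rect"]),np.round(p),ray(c,p,T,z).round(3))
            np.save(f"pics/{n}_{l}.npy",r["region"]) if r is not None else 0
cv2.imwrite("pics/both.png",cv2.resize(np.vstack(ims),None,fx=.78,fy=.78))
E
```

```text
{'time_s': 0.0, 'joint_positions': [-0.929, 0.256, 0.107, -0.0, -1.424, -0.285], 'dq': [0.001, 0.0, 0.0, 0.0, -0.0, -0.0], 'joint_efforts': [0.002, -38.663, 23.794, 5.365, -0.006, 0.0], 'eef_pos': [0.192, -0.515, 0.23], 'tool_rot': [0.557, -3.091, -0.003], 'force': [0.155, -0.457, 0.369], 'torque': [0.028, -0.021, 0.023], 'gripper_force': 0.0, 'gripper_width': 0.085}
scene 55.87725889254838 [[-0.034, 0.691, -0.722, 1.232], [0.999, 0.011, -0.036, 0.014], [-0.017, -0.723, -0.691, 0.811], [0.0, 0.0, 0.0, 1.0]]
disc 0.72 [386. 198. 424. 230.] [404. 215.] [[0.521 0.391 0.068]]
disc 0.66 [247. 198. 305. 241.] [275. 217.] [[0.537 0.03  0.068]]
bar 0.57 [258. 232. 305. 279.] [282. 248.] [[0.651 0.048 0.073]]
jig 0.59 [210. 198. 331. 295.] [264. 245.] [[0.596 0.    0.016]]
side 48.047489475652824 [[-0.701, -0.488, 0.521, -0.237], [-0.713, 0.48, -0.51, 0.652], [-0.001, -0.729, -0.684, 0.98], [0.0, 0.0, 0.0, 1.0]]
disc 0.62 [200. 172. 257. 214.] [228. 195.] [[0.513 0.038 0.068]]
disc 0.31 [115. 273. 156. 308.] [135. 289.] [[0.421 0.433 0.068]]
bar 0.7 [176. 167. 219. 194.] [201. 183.] [[0.61  0.065 0.073]]
bar 0.54 [ 78. 254. 110. 282.] [ 92. 266.] [[0.557 0.475 0.073]]
lock_tip 0.44 [201. 173. 259. 214.] [228. 195.] [[0.492 0.056 0.095]]
lock_tip 0.42 [257. 160. 261. 168.] [261. 163.] [[ 0.526 -0.119  0.095]]
lock 0.63 [258. 160. 266. 174.] [260. 164.] [[ 0.538 -0.127  0.08 ]]
jig 0.95 [162. 153. 288. 246.] [226. 195.] [[0.56  0.008 0.016]]
```

View pics/both.png

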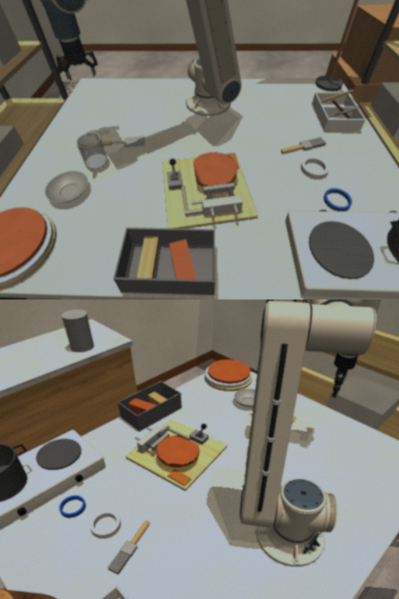

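The pictures show the jig ahead of the robot, near (0.52, 0.03). The disc is in the middle, the bar is on the far side (+x), and the lever with its black knob is on the right. The rib is at the near left corner, and the jug and dish are at negative y. Next I'll plan a wrist view over the jig.

```bash
cat >> h.py <<'E'
def goto(p,yaw=None):
    "delta in tool axes and spin (deg) to world TCP p; yaw = world angle of tool x"
    s=sensors.get_state(); M=R.from_rotvec(s["tool_rot"]).as_matrix()
    y0=np.arctan2(M[1,0],M[0,0]); sp=0 if yaw is None else -np.degrees((yaw-y0+np.pi/2)%np.pi-np.pi/2)
    print("delta",(M.T@(np.array(p)-s["eef_pos"])).round(4),"spin",round(sp,2),"yaw now",round(np.degrees(y0),2),"tcp",np.round(s["eef_pos"],4),"F",np.round(s["force"],2),"t",s["time_s"],"q6",round(s["joint_positions"][5],2))
E
python3 - <<'E'
from h import *
goto([0.46,0.0,0.40],0)
s=sensors.get_state();c=viewer.camera("wrist");print(c["fovy"],c["tool_from_camera"].round(3).tolist())
a=cv2.imread("pics/scene0.png")[185:305,195:345]; b=cv2.imread("pics/side0.png")[140:260,150:300]
cv2.imwrite("pics/crop.png",cv2.resize(np.vstack([a,b]),None,fx=2.5,fy=2.5,interpolation=cv2.INTER_CUBIC))
E
```

```text
delta [-0.431   0.3893 -0.1687] spin 20.44 yaw now -159.56 tcp [ 0.1921 -0.5153  0.2313] F [-0.32  0.11 -0.33] t 0.6 q6 -0.28
66.26251481354879 [[0.0, -0.966, -0.258, 0.066], [1.0, -0.0, 0.001, -0.0], [-0.001, -0.258, 0.966, -0.142], [0.0, 0.0, 0.0, 1.0]]
```

View pics/crop.png

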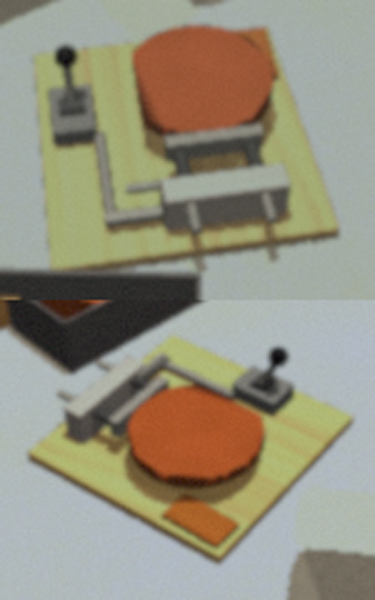

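Call:
{"name": "drive_tool", "arguments": {"deltas": [[[0, 0, -0.06], 0, 0], [[-0.03, 0.03, -0.11], 0, 0], [[-0.08, 0.07, -0.15], 3, 0], [[-0.12, 0.11, -0.169], 6, 0], [[-0.16, 0.145, -0.169], 9, 0], [[-0.2, 0.18, -0.169], 12, 0], [[-0.24, 0.22, -0.169], 15, 0], [[-0.29, 0.265, -0.169], 18, 0], [[-0.34, 0.31, -0.169], 20.4, 0], [[-0.39, 0.35, -0.169], 20.4, 0], [[-0.431, 0.389, -0.169], 20.4, 0], [[-0.431, 0.389, -0.169], 20.4, 0]]}}

```text
time_s: 2.15
eef_pos: [0.4611, 0.003, 0.3987]
tool_rot: [0.008, -3.139, 0.0]
force: [0.1, -0.7, -0.3]
gripper_width: 0.0
gripper_force: 0.0
```

```bash
python3 - <<'E'
from h import *
s=sensors.get_state();c=viewer.camera("wrist");T=wristT(c,s); goto(s["eef_pos"])
cv2.imwrite("pics/w1.png",c["color"]); cv2.imwrite("pics/w1b.png",cv2.resize(c["color"],(768,576)))
np.savez("w1.npz",T=T,f=c["fovy"],cx=c["cx"],cy=c["cy"])
for l,z in(("disc",.068),("bar",.073),("lock_tip",.095),("jig",.016)):
    for r in viewer.trace(l,"wrist")[:2]:
        m=cv2.moments(r["region"].astype(np.uint8),True); p=[m["m10"]/m["m00"],m["m01"]/m["m00"]]
        print(l,round(r["conf"],2),np.round(r["rect"]),np.round(p),ray(c,p,T,z).round(4)); 
        if l=="disc" or l=="bar": np.save(f"w1_{l}.npy",r["region"]) if r["conf"]>.5 else 0
E
```

```text
delta [-0.0003  0.0013  0.0006] spin 0 yaw now -179.77 tcp [0.4608 0.0017 0.3994] F [ 0.35 -0.25  0.32] t 2.2 q6 -1.91
disc 0.81 [221. 146. 323. 244.] [270. 193.] [[0.5146 0.0314 0.068 ]]
bar 0.67 [284. 235. 306. 267.] [297. 250.] [[0.6134 0.0786 0.073 ]]
lock_tip 0.48 [168. 200. 189. 214.] [176. 206.] [[ 0.5293 -0.1186  0.095 ]]
lock_tip 0.36 [  2. 115.  30. 187.] [ 11. 144.] [[ 0.4343 -0.3596  0.095 ]]
jig 0.98 [152. 117. 340. 278.] [248. 195.] [[ 0.5313 -0.006   0.016 ]]
jig 0.61 [462. 211. 512. 262.] [487. 236.] [[0.6096 0.4518 0.016 ]]
```

View pics/w1b.png

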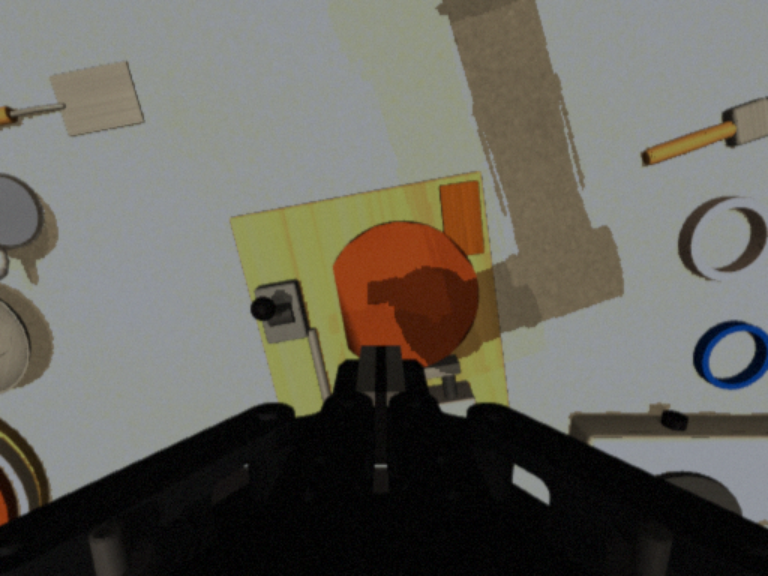

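The wrist view (768 px wide) shows the jig turned by about -10°. The disc is centred near (405, 293) with its flat on the left, from (333, 270) to (347, 345), so it faces the lever. The bar is at (440, 370), the knob at (263, 308) and the rib at (462, 218). Now I'll fit all of these.

```bash
cat >> h.py <<'E'
from scipy.optimize import least_squares
def sd(P,a):  # signed distance-ish to disc with flat
    d=P-a[:2]; r=np.hypot(*d.T)-.085; f=d@np.array([np.cos(a[2]),np.sin(a[2])])-.070
    return np.maximum(r,f)
def fitdisc(reg,c,T,mask=None,c0=None,z=.068):
    cn=max(cv2.findContours(reg.astype(np.uint8),cv2.RETR_EXTERNAL,cv2.CHAIN_APPROX_NONE)[0],key=cv2.contourArea)[:,0,:]
    if mask is not None: cn=cn[mask(cn)]
    P=ray(c,cn,T,z)[:,:2]; best=None
    x0=P.mean(0) if c0 is None else c0
    for th in np.radians(np.arange(-180,180,15)):
        if c0 is None: r=least_squares(lambda a:sd(P,a),[*x0,th],loss="soft_l1",f_scale=.001); a=r.x
        else: r=least_squares(lambda t:sd(P,[*c0,t[0]]),[th],loss="soft_l1",f_scale=.001); a=np.array([*c0,r.x[0]])
        if best is None or r.cost<best[0]: best=(r.cost,a,np.abs(sd(P,a)).mean(),len(P))
    return best
E
python3 - <<'E'
from h import *
k=np.load("w1.npz");T=k["T"];c=dict(color=cv2.imread("pics/w1.png"),fovy=float(k["f"]),cx=float(k["cx"]),cy=float(k["cy"]))
A=ray(c,[[231/1.5,217/1.5],[481/1.5,171/1.5]],T,.016);v=A[1]-A[0];L=np.hypot(*v[:2]);yw=np.arctan2(-v[0],v[1]);print("near edge len",L,"jig yaw deg",np.degrees(yw))
ex=np.array([np.cos(yw),np.sin(yw)]);ey=np.array([-ex[1],ex[0]])
print("origin",A[0,:2]+.12*ex+.185*ey,A[1,:2]+.12*ex-.115*ey)
reg=np.load("w1_disc.npy")
b=fitdisc(reg,c,T,lambda n:n[:,1]<228);print("wrist",b, "theta-jig deg",np.degrees(b[1][2]-yw))
b=fitdisc(reg,c,T);print("all",b)
kn=ray(c,[263/1.5,308/1.5],T,.095)[0];print("knob",kn)
o=b[1][:2];print("knob in jig",(kn[:2]-o)@ex,(kn[:2]-o)@ey)
for n in("scene","side"):
    c=viewer.camera(n);
    for r in viewer.trace("disc",n)[:2]:
        b=fitdisc(r["region"],c,c["pose"]);print(n,r["conf"],b)
E
```

```text
near edge len 0.29554269004975653 jig yaw deg 10.464796300580888
origin [0.52470213 0.03137199] [0.52551172 0.02698882]
wrist (np.float64(6.608900278819354e-05), array([ 0.5239665 ,  0.02686624, -1.42087986]), np.float64(0.0007658206413607751), 204) theta-jig deg -91.87521530612983
all (np.float64(0.000975080049836907), array([ 0.52318726,  0.0277879 , -0.19123902]), np.float64(0.004002639228943779), 292)
knob [ 0.5281972  -0.12003202  0.095     ]
knob in jig -0.02192212341332618 -0.14627114926731113
scene 0.66 (np.float64(0.00023613963236365667), array([ 0.53055486,  0.02688401, -1.39294289]), np.float64(0.002137626144573327), 155)
side 0.71 (np.float64(0.0005174899695398835), array([ 0.51757784,  0.0323386 , -1.49930744]), np.float64(0.004597070549081615), 137)
```

```bash
python3 - <<'E'
from h import *
goto([.477,.061,.085]); print(np.round(sensors.get_state()["joint_positions"],3))
E
```

```text
delta [-0.0169  0.0621  0.3157] spin 0 yaw now 179.96 tcp [ 0.4598 -0.0012  0.4007] F [ 0.04  0.66 -0.35] t 2.6 q6 -1.91
[ 0.34   0.084  0.325  0.    -1.811 -1.911]
```

Call:
{"name": "drive_tool", "arguments": {"deltas": [[[-0.004, 0.015, 0.04], 0, 0], [[-0.009, 0.032, 0.09], 0, 0], [[-0.013, 0.048, 0.14], 0, 0], [[-0.017, 0.062, 0.19], 0, 0], [[-0.017, 0.062, 0.23], 0, 0], [[-0.017, 0.062, 0.265], 0, 0], [[-0.017, 0.062, 0.29], 0, 0], [[-0.017, 0.062, 0.305], 0, 0], [[-0.017, 0.062, 0.315], 0, 0], [[-0.017, 0.062, 0.316], 0, 0], [[-0.017, 0.062, 0.316], 0, 0]]}}

```text
time_s: 3.98
eef_pos: [0.4775, 0.0617, 0.0849]
tool_rot: [-0.001, 3.14, 0.0]
force: [-0.9, 0.2, 0.4]
gripper_width: -0.0001
gripper_force: 0.0
```

Call:
{"name": "drive_tool", "arguments": {"deltas": [[[0, 0, 0.001], 0, 0], [[0, 0, 0.002], 0, 0], [[0, 0, 0.003], 0, 0], [[0, 0, 0.0038], 0, 0], [[0, 0, 0.0046], 0, 0], [[0, 0, 0.0054], 0, 0], [[0, 0, 0.0062], 0, 0], [[0, 0, 0.007], 0, 0], [[0, 0, 0.0078], 0, 0], [[0, 0, 0.0086], 0, 0], [[0, 0, 0.0094], 0, 0], [[0, 0, 0.01], 0, 0]]}}

```text
time_s: 5.48
eef_pos: [0.4771, 0.0617, 0.0742]
tool_rot: [-0.001, 3.142, 0.0]
force: [0.8, -0.3, -0.2]
gripper_width: 0.0001
gripper_force: 0.0
```

Call:
{"name": "drive_tool", "arguments": {"deltas": [[[0, 0, 0.0006], 0, 0], [[0, 0, 0.0012], 0, 0], [[0, 0, 0.0018], 0, 0], [[0, 0, 0.0024], 0, 0], [[0, 0, 0.003], 0, 0], [[0, 0, 0.0035], 0, 0], [[0, 0, 0.004], 0, 0], [[0, 0, 0.0045], 0, 0]]}}

```text
time_s: 6.48
eef_pos: [0.4771, 0.0617, 0.0698]
tool_rot: [-0.001, 3.142, 0.0]
force: [0.3, 0.2, -0.4]
gripper_width: 0.0001
gripper_force: 0.0
```

Call:
{"name": "drive_tool", "arguments": {"deltas": [[[0, 0, 0.0004], 0, 0], [[0, 0, 0.0008], 0, 0], [[0, 0, 0.0012], 0, 0], [[0, 0, 0.0016], 0, 0]]}}

```text
time_s: 6.98
eef_pos: [0.4771, 0.0617, 0.0682]
tool_rot: [-0.001, 3.142, -0.0]
force: [-0.1, 0.3, 0.8]
gripper_width: -0.0002
gripper_force: 0.0
```

Call:
{"name": "drive_tool", "arguments": {"deltas": [[[0, 0, 0.0004], 0, 0], [[0, 0, 0.0008], 0, 0], [[0, 0, 0.0011], 0, 0]]}}

```text
time_s: 7.35
eef_pos: [0.4771, 0.0617, 0.0677]
tool_rot: [-0.001, 3.141, -0.0]
force: [-2.8, 1.1, 7.4]
gripper_width: 0.0
gripper_force: 3.8
```

Call:
{"name": "drive_tool", "arguments": {"deltas": [[[0, 0, 0.0003], 0, 0], [[0.0008, -0.0012, 0.0003], 0, 0], [[0.0017, -0.0025, 0.0003], 0, 0], [[0.0025, -0.0038, 0.0003], 0, 0], [[0.0033, -0.0051, 0.0003], 0, 0], [[0.0041, -0.0064, 0.0003], 0, 0], [[0.0048, -0.0078, 0.0003], 0, 0]]}}

```text
time_s: 8.22
eef_pos: [0.4735, 0.0544, 0.0675]
tool_rot: [-0.002, 3.139, 0.002]
force: [0.6, 2.5, 4.4]
gripper_width: 0.0001
gripper_force: 2.6
```

Call:
{"name": "drive_tool", "arguments": {"deltas": [[[0, 0, 0.0003], 0, 0], [[0, 0, 0.0005], 0, 0], [[0.0014, -0.0027, 0.0005], 0, 0], [[0.0025, -0.0055, 0.0005], 0, 0], [[0.0036, -0.0084, 0.0005], 0, 0], [[0.0045, -0.0113, 0.0005], 0, 0]]}}

```text
time_s: 8.98
eef_pos: [0.4693, 0.0435, 0.0674]
tool_rot: [-0.002, 3.138, 0.003]
force: [0.8, 5.6, 7.6]
gripper_width: -0.0001
gripper_force: 4.0
```

Call:
{"name": "drive_tool", "arguments": {"deltas": [[[0, 0, 0.0003], 0, 0], [[0.0007, -0.003, 0.0004], 0, 0], [[0.0013, -0.006, 0.0004], 0, 0], [[0.0017, -0.009, 0.0004], 0, 0], [[0.002, -0.012, 0.0004], 0, 0], [[0.0021, -0.0151, 0.0004], 0, 0], [[0.002, -0.0181, 0.0004], 0, 0], [[0.0018, -0.0212, 0.0004], 0, 0]]}}

```text
time_s: 9.98
eef_pos: [0.4675, 0.0221, 0.0673]
tool_rot: [-0.002, 3.138, 0.002]
force: [-1.0, 5.1, 11.7]
gripper_width: 0.0003
gripper_force: 5.5
```

```bash
python3 - <<'E'
from h import *
goto([.52,.03,.1])
for n in("scene","side"):
    c=viewer.camera(n)
    for r in viewer.trace("disc",n)[:3]:
        b=fitdisc(r["region"],c,c["pose"])
        if b[1][1]<.1: print(n,r["conf"],b[1:], np.degrees(b[1][2]))
E
```

```text
delta [-0.0527  0.0079 -0.0325] spin 0 yaw now -179.92 tcp [0.4675 0.0221 0.0673] F [-0.95  5.07 11.73] t 9.975 q6 -1.95
scene 0.75 (array([ 0.52867373,  0.02918264, -3.13843014]), np.float64(0.004681580650408354), 154) -179.8188013930866
side 0.61 (array([ 0.51609891,  0.03747343, -1.07972648]), np.float64(0.011699538269073306), 162) -61.86377056642235
side 0.39 (array([0.41854126, 0.05984419, 0.85861876]), np.float64(0.015138986689243315), 61) 49.195231066744995
```

Call:
{"name": "drive_tool", "arguments": {"deltas": [[[-0.0005, -0.004, 0], 0, 0], [[-0.0013, -0.008, 0], 0, 0], [[-0.0024, -0.0119, 0], 0, 0], [[-0.0038, -0.0158, 0], 0, 0]]}}

```text
time_s: 10.68
eef_pos: [0.471, 0.0062, 0.0673]
tool_rot: [-0.002, 3.139, 0.002]
force: [-1.6, 4.7, 12.3]
gripper_width: -0.0
gripper_force: 5.7
```

Call:
{"name": "drive_tool", "arguments": {"deltas": [[[-0.0016, -0.0037, 0], 0, 0], [[-0.0035, -0.0073, 0], 0, 0], [[-0.0056, -0.0108, 0], 0, 0], [[-0.0079, -0.0141, 0], 0, 0], [[-0.0079, -0.0141, -0.0005], 0, 0], [[-0.0079, -0.0141, -0.003], 0, 0], [[-0.0079, -0.0141, -0.03], 0, 0], [[-0.0079, -0.0141, -0.08], 0, 0], [[0.03, -0.0141, -0.14], 0, 0], [[0.07, 0, -0.19], 0, 0], [[0.1, 0, -0.22], 0, 0], [[0.1, 0, -0.22], 0, 0]]}}

```text
time_s: 12.18
eef_pos: [0.369, 0.0055, 0.2889]
tool_rot: [-0.003, 3.136, 0.003]
force: [0.2, 0.4, -0.1]
gripper_width: -0.0003
gripper_force: 0.0
```

```bash
cat > look.py <<'E'
from h import *
import sys
n=sys.argv[1]; s=sensors.get_state();c=viewer.camera("wrist");T=wristT(c,s); goto(s["eef_pos"])
cv2.imwrite(f"pics/{n}.png",c["color"]); np.savez(f"{n}.npz",T=T,f=c["fovy"],cx=c["cx"],cy=c["cy"])
o=np.array([.524,.027])
for l in("disc","bar","lock_tip"):
    for r in viewer.trace(l,"wrist")[:2]:
        print(l,round(r["conf"],2),np.round(r["rect"]))
        if l=="disc":
            for b in(fitdisc(r["region"],c,T),fitdisc(r["region"],c,T,c0=o)): print("  ",b[1].round(4),np.degrees(b[1][2]).round(2),b[2].round(5))
        elif r["conf"]>.4:
            q=cv2.minAreaRect(np.argwhere(r["region"])[:,::-1].astype(np.float32)); P=ray(c,cv2.boxPoints(q),T,.073 if l=="bar" else .095); print(P.round(4).tolist())
q=proj(c,[[*o,.068]],T)[0]; print("disc px",q)
u,v=np.round(q).astype(int); x0=max(0,min(512-260,u-130)); y0=max(0,min(384-195,v-97)); print("crop",x0,y0)
cv2.imwrite(f"pics/{n}c.png",cv2.resize(c["color"][y0:y0+195,x0:x0+260],None,fx=3,fy=3,interpolation=cv2.INTER_CUBIC))
E
python3 look.py w2
```

```text
delta [ 0.     -0.0001 -0.0022] spin 0 yaw now -179.91 tcp [0.3691 0.0056 0.2867] F [-0.18  0.46 -0.18] t 12.225 q6 -2.02
disc 0.98 [208. 219. 330. 328.]
   [0.5219 0.0281 1.5782] 90.42 0.00949
   [0.524  0.027  1.5467] 88.62 0.00958
disc px [268.45699019 281.86512943]
crop 138 185
```

View pics/w2c.png

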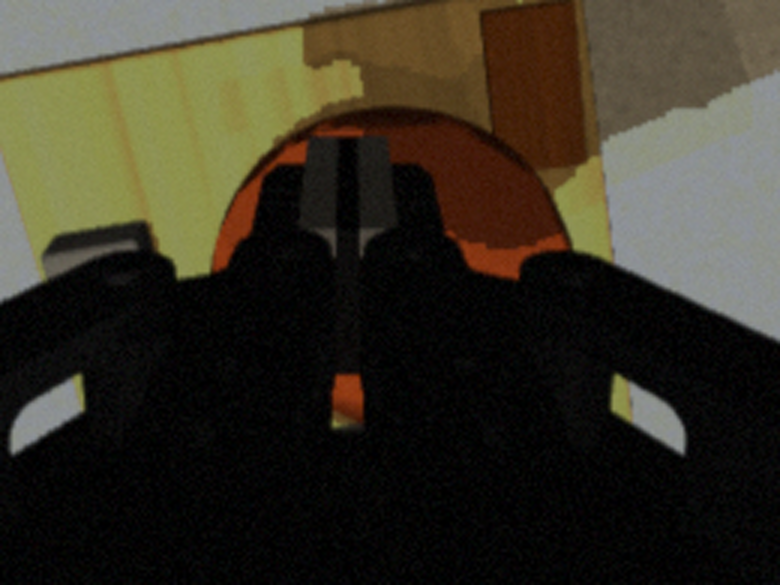

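The gripper hides the flat in this view, so I'll move the arm to the far side to look back at the flat and bar.

Call:
{"name": "drive_tool", "arguments": {"deltas": [[[-0.03, 0, -0.02], 0, 0], [[-0.08, 0, -0.04], 0, 0], [[-0.13, 0.01, -0.06], 0, 0], [[-0.18, 0.015, -0.06], 0, 0], [[-0.22, 0.02, -0.06], 0, 0], [[-0.26, 0.022, -0.06], 0, 0], [[-0.291, 0.022, -0.06], 0, 0], [[-0.291, 0.022, -0.06], 0, 0], [[-0.291, 0.022, -0.06], 0, 0]]}}

```text
time_s: 13.5
eef_pos: [0.6609, 0.0274, 0.3442]
tool_rot: [0.0, -3.139, 0.001]
force: [-0.5, -0.5, 0.2]
gripper_width: -0.0001
gripper_force: 0.0
```

```bash
python3 look.py w3
```

```text
delta [-0.0004 -0.0001  0.0011] spin 0 yaw now -179.98 tcp [0.6605 0.0274 0.3454] F [0.22 0.07 0.33] t 13.55 q6 -1.85
disc 0.56 [189.   0. 320. 134.]
   [ 0.5251  0.0277 -0.5153] -29.52 0.0023
   [ 0.524   0.027  -0.5137] -29.44 0.00238
bar 0.64 [227. 121. 307. 208.]
[[0.616, -0.0081, 0.073], [0.5962, 0.0933, 0.073], [0.7029, 0.1199, 0.073], [0.7255, 0.0118, 0.073]]
bar 0.53 [192.   0. 320. 132.]
[[0.4532, -0.0514, 0.073], [0.4532, 0.1068, 0.073], [0.6073, 0.1155, 0.073], [0.6074, -0.0598, 0.073]]
lock_tip 0.9 [124.  50. 152.  83.]
[[0.5198, -0.1379, 0.095], [0.5102, -0.1139, 0.095], [0.5526, -0.097, 0.095], [0.5628, -0.1216, 0.095]]
disc px [253.40570494  62.78327663]
crop 123 0
```

View pics/w3c.png

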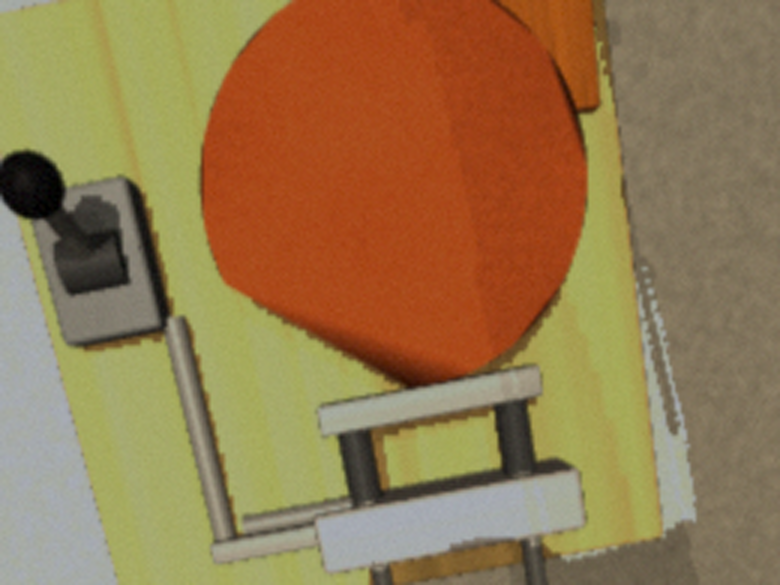

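The view shows the flat's edge from crop pixel (228, 283) to (405, 383), about 97 mm long, with its normal at -29.5°. The bar's face runs (318, 405) to (538, 365), normal +10.3°, so about 40° remains. The knob is at (30, 185), so the lever is still open. Next is a second stroke.

Call:
{"name": "drive_tool", "arguments": {"deltas": [[[0.05, 0.002, 0], 0, 0], [[0.1, 0.004, 0.02], 0, 0], [[0.15, 0.006, 0.06], 0, 0], [[0.194, 0.008, 0.11], 0, 0], [[0.194, 0.008, 0.16], 0, 0], [[0.194, 0.008, 0.205], 0, 0], [[0.194, 0.008, 0.24], 0, 0], [[0.194, 0.008, 0.26], 0, 0], [[0.194, 0.008, 0.269], 0, 0], [[0.194, 0.008, 0.27], 0, 0], [[0.194, 0.008, 0.27], 0, 0]]}}

```text
time_s: 15.08
eef_pos: [0.4674, 0.0358, 0.0769]
tool_rot: [-0.001, 3.14, 0.001]
force: [-0.0, 0.4, -0.4]
gripper_width: 0.0
gripper_force: 0.0
```

Call:
{"name": "drive_tool", "arguments": {"deltas": [[[0, 0, 0.0006], 0, 0], [[0, 0, 0.0012], 0, 0], [[0, 0, 0.0018], 0, 0], [[0, 0, 0.0024], 0, 0], [[0, 0, 0.003], 0, 0], [[0, 0, 0.0036], 0, 0], [[0, 0, 0.0042], 0, 0], [[0, 0, 0.0048], 0, 0], [[0, 0, 0.0052], 0, 0]]}}

```text
time_s: 16.2
eef_pos: [0.4668, 0.0356, 0.0706]
tool_rot: [0.001, -3.142, 0.0]
force: [-0.2, 0.0, -0.1]
gripper_width: 0.0002
gripper_force: 0.0
```

Call:
{"name": "drive_tool", "arguments": {"deltas": [[[0, 0, 0.0005], 0, 0], [[0, 0, 0.001], 0, 0], [[0, 0, 0.0015], 0, 0], [[0, 0, 0.002], 0, 0], [[0, 0, 0.0024], 0, 0]]}}

```text
time_s: 16.82
eef_pos: [0.4668, 0.0356, 0.0683]
tool_rot: [-0.001, 3.142, -0.0]
force: [-0.7, 0.2, 2.8]
gripper_width: 0.0004
gripper_force: 1.3
```

Call:
{"name": "drive_tool", "arguments": {"deltas": [[[0, 0, 0.0004], 0, 0], [[0, 0, 0.0008], 0, 0]]}}

```text
time_s: 17.08
eef_pos: [0.4668, 0.0356, 0.0682]
tool_rot: [-0.002, 3.141, -0.0]
force: [-3.8, 0.6, 9.5]
gripper_width: 0.0002
gripper_force: 4.8
```

Call:
{"name": "drive_tool", "arguments": {"deltas": [[[0, 0, 0.0003], 0, 0], [[0.0005, -0.003, 0.0003], 0, 0], [[0.0007, -0.0061, 0.0003], 0, 0], [[0.0008, -0.0091, 0.0003], 0, 0], [[0.0007, -0.0121, 0.0003], 0, 0], [[0.0004, -0.0152, 0.0003], 0, 0], [[0, -0.0182, 0.0003], 0, 0]]}}

```text
time_s: 17.95
eef_pos: [0.4678, 0.0179, 0.0679]
tool_rot: [-0.002, 3.139, 0.002]
force: [-1.0, 3.2, 4.9]
gripper_width: -0.0002
gripper_force: 2.5
```

Call:
{"name": "drive_tool", "arguments": {"deltas": [[[0, 0, 0.0004], 0, 0], [[0, 0, 0.0006], 0, 0], [[-0.0006, -0.003, 0.0007], 0, 0], [[-0.0013, -0.0059, 0.0007], 0, 0], [[-0.0022, -0.0088, 0.0007], 0, 0], [[-0.0032, -0.0117, 0.0008], 0, 0]]}}

```text
time_s: 18.7
eef_pos: [0.4713, 0.0063, 0.0677]
tool_rot: [-0.002, 3.138, 0.002]
force: [-1.4, 4.1, 10.1]
gripper_width: 0.0
gripper_force: 5.0
```

Call:
{"name": "drive_tool", "arguments": {"deltas": [[[-0.0012, -0.0028, 0], 0, 0], [[-0.0026, -0.0055, 0], 0, 0], [[-0.0035, -0.0073, 0], 0, 0], [[-0.0035, -0.0073, -0.0008], 0, 0], [[-0.0035, -0.0073, -0.004], 0, 0], [[-0.0035, -0.0073, -0.04], 0, 0], [[-0.0035, -0.0073, -0.09], 0, 0], [[-0.02, 0, -0.14], 0, 0], [[-0.05, 0.01, -0.19], 0, 0], [[-0.09, 0.02, -0.23], 0, 0], [[-0.13, 0.02, -0.26], 0, 0], [[-0.17, 0.02, -0.277], 0, 0]]}}

```text
time_s: 20.2
eef_pos: [0.641, 0.0257, 0.3448]
tool_rot: [-0.001, 3.14, 0.0]
force: [0.2, 0.2, 0.2]
gripper_width: 0.0004
gripper_force: 0.0
```

Call:
{"name": "drive_tool", "arguments": {"deltas": [[[-0.02, 0, 0], 0, 0], [[-0.02, 0, 0], 0, 0], [[-0.02, 0, 0], 0, 0]]}}

```text
time_s: 20.58
eef_pos: [0.6594, 0.0257, 0.343]
tool_rot: [0.001, -3.14, 0.001]
force: [-0.2, 0.3, 0.1]
gripper_width: 0.0002
gripper_force: 0.0
```

```bash
python3 look.py w4
```

```text
delta [-0.0002 -0.      0.0007] spin 0 yaw now -179.96 tcp [0.6592 0.0257 0.3437] F [0.01 0.49 0.41] t 20.625 q6 -1.85
disc 0.94 [192.   0. 325. 128.]
   [ 0.5249  0.0276 -0.2331] -13.36 0.00217
   [ 0.524   0.027  -0.2349] -13.46 0.00222
bar 0.59 [228. 118. 306. 210.]
[[0.6147, -0.0088, 0.073], [0.5944, 0.093, 0.073], [0.701, 0.1201, 0.073], [0.7241, 0.0116, 0.073]]
bar 0.17 [189.   2. 318. 124.]
lock_tip 0.81 [123.  53. 155.  88.]
[[0.5253, -0.1407, 0.095], [0.5091, -0.1213, 0.095], [0.5429, -0.0878, 0.095], [0.5599, -0.1072, 0.095]]
disc px [254.63267233  63.47956909]
crop 125 0
```

View pics/w4c.png

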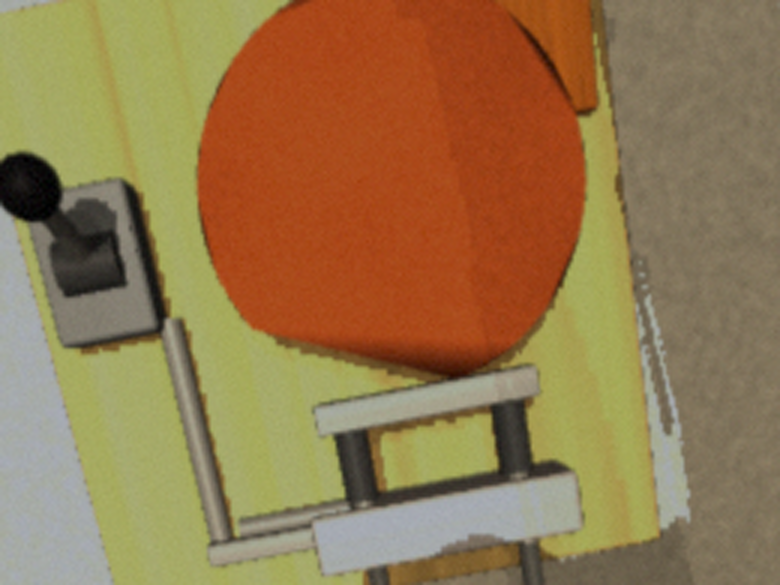

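Only 16° of the 38° commanded was gained, so the fingertip slips a lot. About 24° remains. I'll press nearer 14 N and spin the tool along with the disc.

Call:
{"name": "drive_tool", "arguments": {"deltas": [[[0.05, 0.004, 0], 0, 0], [[0.1, 0.006, 0.02], 0, 0], [[0.15, 0.009, 0.06], 0, 0], [[0.193, 0.009, 0.11], 0, 0], [[0.193, 0.009, 0.16], 0, 0], [[0.193, 0.009, 0.205], 0, 0], [[0.193, 0.009, 0.24], 0, 0], [[0.193, 0.009, 0.26], 0, 0], [[0.193, 0.009, 0.268], 0, 0], [[0.193, 0.009, 0.27], 0, 0], [[0.193, 0.009, 0.271], 0, 0], [[0.193, 0.009, 0.2715], 0, 0]]}}

```text
time_s: 22.28
eef_pos: [0.4675, 0.0349, 0.0726]
tool_rot: [-0.001, 3.14, 0.001]
force: [-0.3, -0.1, 0.1]
gripper_width: 0.0003
gripper_force: 0.0
```

Call:
{"name": "drive_tool", "arguments": {"deltas": [[[0, 0, 0.0005], 0, 0], [[0, 0, 0.001], 0, 0], [[0, 0, 0.0015], 0, 0], [[0, 0, 0.002], 0, 0], [[0, 0, 0.0024], 0, 0]]}}

```text
time_s: 22.9
eef_pos: [0.467, 0.0347, 0.0694]
tool_rot: [0.001, -3.141, 0.0]
force: [-0.2, 0.3, -0.1]
gripper_width: -0.0
gripper_force: 0.0
```

Call:
{"name": "drive_tool", "arguments": {"deltas": [[[0, 0, 0.0004], 0, 0], [[0, 0, 0.0008], 0, 0], [[0, 0, 0.0012], 0, 0], [[0, 0, 0.0016], 0, 0]]}}

```text
time_s: 23.4
eef_pos: [0.467, 0.0347, 0.0685]
tool_rot: [-0.002, 3.141, -0.0]
force: [-3.8, 0.9, 9.3]
gripper_width: -0.0001
gripper_force: 4.5
```

Call:
{"name": "drive_tool", "arguments": {"deltas": [[[0, 0, 0.0003], 0, 0], [[0, 0, 0.0005], 0, 0], [[0.0003, -0.0015, 0.0005], -1.5, 0], [[0.0005, -0.003, 0.0005], -3, 0], [[0.0006, -0.0045, 0.0005], -4.5, 0], [[0.0007, -0.0061, 0.0005], -6, 0]]}}

```text
time_s: 24.15
eef_pos: [0.4669, 0.0292, 0.0685]
tool_rot: [-0.167, 3.135, 0.002]
force: [-3.0, 1.9, 9.7]
gripper_width: -0.0001
gripper_force: 4.6
```

```bash
cat > arc.py <<'E'
from h import *
import sys
st,n=float(sys.argv[1]),int(sys.argv[2]); o=np.array([.524,.027])
s=sensors.get_state(); M=R.from_rotvec(s["tool_rot"]).as_matrix(); p=s["eef_pos"]; d=p[:2]-o; a0=np.degrees(np.arctan2(d[1],d[0])); print("angle",a0%360,"r",np.hypot(*d))
ps=M[:2,:2]
for k in range(1,n+1):
    a=np.radians(a0+k*st); D=.058*np.array([np.cos(a),np.sin(a)])-d*.058/np.hypot(*d); print((M[:2,:2].T@D).round(4).tolist(),round(-k*st,1))
E
python3 arc.py 2 11
```

```text
angle 177.79603205324736 r 0.05718178287481812
[0.0003, -0.002] -2.0
[0.0004, -0.004] -4.0
[0.0006, -0.006] -6.0
[0.0006, -0.0081] -8.0
[0.0006, -0.0101] -10.0
[0.0005, -0.0121] -12.0
[0.0003, -0.0141] -14.0
[0.0001, -0.0161] -16.0
[-0.0002, -0.0181] -18.0
[-0.0006, -0.0201] -20.0
[-0.001, -0.0221] -22.0
```

Call:
{"name": "drive_tool", "arguments": {"deltas": [[[0, 0, 0.0003], 0, 0], [[0.0003, -0.002, 0.0003], -2, 0], [[0.0004, -0.004, 0.0003], -4, 0], [[0.0006, -0.006, 0.0003], -6, 0], [[0.0006, -0.0081, 0.0003], -8, 0]]}}

```text
time_s: 24.78
eef_pos: [0.4672, 0.0207, 0.0685]
tool_rot: [-0.386, 3.116, 0.0]
force: [-3.8, 1.5, 10.9]
gripper_width: -0.0001
gripper_force: 5.7
```

Call:
{"name": "drive_tool", "arguments": {"deltas": [[[0.0003, -0.002, 0.0002], -2, 0], [[0.0004, -0.004, 0.0002], -4, 0], [[0.0006, -0.006, 0.0002], -6, 0]]}}

```text
time_s: 25.15
eef_pos: [0.4682, 0.0146, 0.0685]
tool_rot: [-0.549, 3.091, -0.0]
force: [-3.3, 0.3, 12.4]
gripper_width: -0.0
gripper_force: 6.0
```

```bash
cat > sc.py <<'E'
from h import *
goto([.66,.0257,.345],np.pi)
c=viewer.camera("scene"); a=c["color"][185:305,195:345]; cv2.imwrite("pics/sc.png",cv2.resize(a,None,fx=4,fy=4,interpolation=cv2.INTER_CUBIC))
E
python3 sc.py
```

```text
delta [-0.1845 -0.0558 -0.2761] spin 20.15 yaw now -159.85 tcp [0.4682 0.0146 0.0685] F [-3.31  0.27 12.45] t 25.15 q6 -1.59
```

View pics/sc.png

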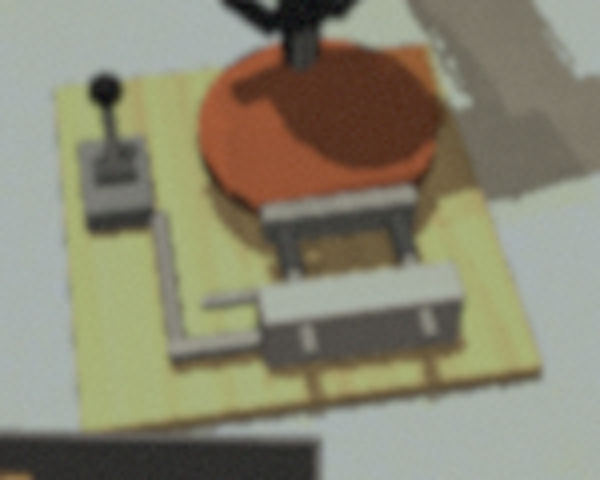

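Call:
{"name": "drive_tool", "arguments": {"deltas": [[[0, 0, -0.0008], 0, 0], [[0, 0, -0.004], 0, 0], [[0, 0, -0.04], 0, 0], [[0, 0, -0.09], 0, 0], [[-0.01, -0.005, -0.14], 5, 0], [[-0.05, -0.016, -0.19], 10, 0], [[-0.09, -0.028, -0.23], 15, 0], [[-0.13, -0.04, -0.26], 20.1, 0], [[-0.165, -0.05, -0.276], 20.1, 0], [[-0.185, -0.056, -0.276], 20.1, 0], [[-0.185, -0.056, -0.276], 20.1, 0], [[-0.185, -0.056, -0.276], 20.1, 0]]}}

```text
time_s: 26.7
eef_pos: [0.6601, 0.0253, 0.3426]
tool_rot: [-0.002, -3.141, 0.0]
force: [-1.3, 0.7, 0.6]
gripper_width: -0.0003
gripper_force: 0.0
```

```bash
python3 look.py w5
```

```text
delta [-0.0002  0.0001  0.0006] spin 0 yaw now 179.95 tcp [0.6599 0.0252 0.3432] F [-0.17  0.14  0.48] t 26.75 q6 -1.85
disc 0.68 [190.   0. 322. 123.]
   [0.5246 0.0276 0.1041] 5.96 0.0021
   [0.524  0.027  0.1048] 6.01 0.00216
bar 0.65 [230. 112. 306. 200.]
[[0.6041, -0.0111, 0.073], [0.5863, 0.0913, 0.073], [0.6921, 0.1156, 0.073], [0.7124, 0.0063, 0.073]]
lock_tip 0.96 [124.  50. 154.  86.]
[[0.529, -0.1415, 0.095], [0.5089, -0.1242, 0.095], [0.5355, -0.0842, 0.095], [0.5565, -0.1013, 0.095]]
disc px [254.70391399  62.68481804]
crop 125 0
```

View pics/w5c.png

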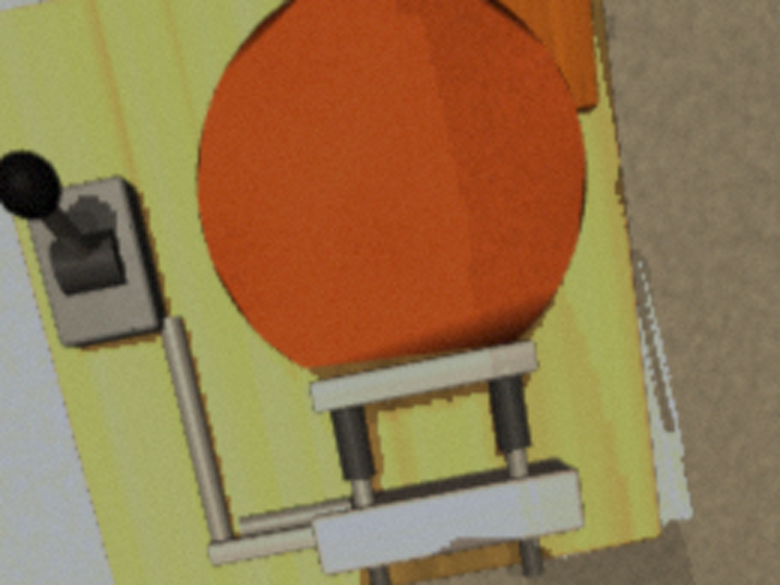

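The bar has dropped and only a thin gap remains, from about (320, 372) to (480, 352). I'll measure the flat's edge against the bar's edge per column.

```bash
cat > edge.py <<'E'
from h import *
import sys
n=sys.argv[1];k=np.load(n+".npz");T=k["T"];im=cv2.imread(f"pics/{n}.png");c=dict(color=im,fovy=float(k["f"]),cx=float(k["cx"]),cy=float(k["cy"]))
h=cv2.cvtColor(im,cv2.COLOR_BGR2HSV).astype(int)
org=((h[...,0]<14)|(h[...,0]>172))&(h[...,1]>140); grey=(h[...,1]<70)&(h[...,2]>100)
A=[];B=[];B2=[]
for u in range(232,302):
    o=np.where(org[:135,u])[0]; v=o.max(); A.append((u,v+1))
    g=np.where(grey[v:v+40,u])[0]
    if len(g): B.append((u,v+g[0])); w=v+g[0]; e=np.where(~grey[w:w+40,u])[0]; B2.append((u,w+e[0]))
def line(P,z,lo,hi):
    P=np.array([p for p in P if lo<=p[0]<=hi],float)-[0,.5]; W=ray(c,P,T,z)[:,:2]
    for _ in range(4):
        q=np.polyfit(W[:,1],W[:,0],1); r=W[:,0]-np.polyval(q,W[:,1]); W=W[np.abs(r)<max(.0012,1.5*np.median(np.abs(r)))]
    ang=-np.arctan(q[0]); nrm=np.array([np.cos(ang),np.sin(ang)]); return np.degrees(ang).round(2),((W.mean(0)-[.5245,.0275])@nrm).round(4),len(W)
for nm,P,z in(("flat",A,.068),("bar front",B,.073),("bar back",B2,.073)):
    print(nm,[line(P,z,a,b) for a,b in((234,298),(236,268),(266,298))])
print([(a[0],a[1],b[1]) for a,b in zip(A,B)][::4])
E
for n in w3 w4 w5; do echo $n; python3 edge.py $n; done
```

```text
w3
flat [(np.float64(3.49), np.float64(0.081), 33), (np.float64(-25.73), np.float64(0.0712), 18), (np.float64(26.31), np.float64(0.084), 17)]
bar front [(np.float64(10.41), np.float64(0.0845), 65), (np.float64(10.24), np.float64(0.0846), 33), (np.float64(10.58), np.float64(0.0846), 33)]
bar back [(np.float64(10.73), np.float64(0.098), 65), (np.float64(10.93), np.float64(0.0979), 33), (np.float64(10.27), np.float64(0.0978), 33)]
[(232, np.int64(114), np.int64(135)), (236, np.int64(116), np.int64(134)), (240, np.int64(119), np.int64(133)), (244, np.int64(121), np.int64(133)), (248, np.int64(123), np.int64(132)), (252, np.int64(126), np.int64(131)), (256, np.int64(127), np.int64(130)), (260, np.int64(129), np.int64(130)), (264, np.int64(128), np.int64(129)), (268, np.int64(128), np.int64(128)), (272, np.int64(127), np.int64(127)), (276, np.int64(126), np.int64(127)), (280, np.int64(124), np.int64(126)), (284, np.int64(122), np.int64(125)), (288, np.int64(119), np.int64(124)), (292, np.int64(117), np.int64(124)), (296, np.int64(113), np.int64(123)), (300, np.int64(108), np.int64(123))]
w
[... 1496 characters left out ...]
(10.81), np.float64(0.0867), 33)]
[(232, np.int64(122), np.int64(127)), (236, np.int64(122), np.int64(126)), (240, np.int64(121), np.int64(125)), (244, np.int64(121), np.int64(125)), (248, np.int64(120), np.int64(124)), (252, np.int64(120), np.int64(123)), (256, np.int64(119), np.int64(122)), (260, np.int64(119), np.int64(122)), (264, np.int64(118), np.int64(121)), (268, np.int64(118), np.int64(120)), (272, np.int64(117), np.int64(119)), (276, np.int64(117), np.int64(118)), (280, np.int64(116), np.int64(118)), (284, np.int64(116), np.int64(117)), (288, np.int64(115), np.int64(116)), (292, np.int64(114), np.int64(115)), (296, np.int64(114), np.int64(115)), (300, np.int64(110), np.int64(114))]
```

The flat is about 4° short, and both measures agree: the angle differs by 3.5° and the slide is about 3.6 mm. The last stroke held without slip, so I'll add 4° the same way.

Call:
{"name": "drive_tool", "arguments": {"deltas": [[[0.05, 0.002, 0], 0, 0], [[0.1, 0.004, 0.02], 0, 0], [[0.15, 0.004, 0.06], 0, 0], [[0.193, 0.004, 0.11], 0, 0], [[0.193, 0.004, 0.16], 0, 0], [[0.193, 0.004, 0.205], 0, 0], [[0.193, 0.004, 0.24], 0, 0], [[0.193, 0.004, 0.26], 0, 0], [[0.193, 0.004, 0.268], 0, 0], [[0.193, 0.004, 0.27], 0, 0], [[0.193, 0.004, 0.271], 0, 0], [[0.193, 0.004, 0.2715], 0, 0]]}}

```text
time_s: 28.4
eef_pos: [0.4679, 0.0297, 0.0721]
tool_rot: [0.001, 3.14, 0.001]
force: [-0.1, 0.9, -0.8]
gripper_width: -0.0002
gripper_force: 0.0
```

Call:
{"name": "drive_tool", "arguments": {"deltas": [[[0, 0, 0.0005], 0, 0], [[0, 0, 0.001], 0, 0], [[0, 0, 0.0015], 0, 0], [[0, 0, 0.002], 0, 0], [[0, 0, 0.0024], 0, 0], [[0, 0, 0.0028], 0, 0]]}}

```text
time_s: 29.15
eef_pos: [0.4674, 0.0295, 0.0689]
tool_rot: [0.001, 3.141, -0.0]
force: [-1.6, 0.7, 6.2]
gripper_width: -0.0
gripper_force: 2.9
```

Call:
{"name": "drive_tool", "arguments": {"deltas": [[[0, 0, 0.0003], 0, 0], [[0, 0, 0.0006], 0, 0], [[0.0001, -0.001, 0.0006], -1, 0], [[0.0001, -0.002, 0.0006], -2, 0], [[0.0001, -0.003, 0.0006], -3, 0], [[0.0001, -0.0041, 0.0006], -4, 0], [[0.0001, -0.0041, 0.0006], -4, 0]]}}

```text
time_s: 30.02
eef_pos: [0.4674, 0.0254, 0.0689]
tool_rot: [-0.109, 3.139, -0.0]
force: [-3.8, 1.0, 8.2]
gripper_width: -0.0002
gripper_force: 4.1
```

Call:
{"name": "drive_tool", "arguments": {"deltas": [[[0, 0, -0.0008], 0, 0], [[0, 0, -0.004], 0, 0], [[0, 0, -0.04], 0, 0], [[0, 0, -0.09], 0, 0], [[-0.01, 0, -0.14], 2, 0], [[-0.05, -0.003, -0.19], 4, 0], [[-0.09, -0.006, -0.23], 4, 0], [[-0.13, -0.009, -0.26], 4, 0], [[-0.165, -0.012, -0.276], 4, 0], [[-0.192, -0.013, -0.276], 4, 0], [[-0.192, -0.013, -0.276], 4, 0], [[-0.192, -0.013, -0.276], 4, 0]]}}

```text
time_s: 31.52
eef_pos: [0.6595, 0.0256, 0.3438]
tool_rot: [-0.002, -3.141, 0.0]
force: [-0.2, -0.7, 0.6]
gripper_width: -0.0002
gripper_force: 0.0
```

```bash
python3 look.py w6; python3 edge.py w6
```

```text
delta [-0.0002  0.      0.0007] spin 0 yaw now 179.95 tcp [0.6592 0.0255 0.3445] F [-0.64  0.35  0.45] t 31.575 q6 -1.85
disc 0.58 [193.   0. 322. 128.]
   [0.5245 0.0276 0.1824] 10.45 0.00202
   [0.524  0.027  0.1834] 10.51 0.00204
disc 0.41 [123.  48. 158.  87.]
   [ 0.5772 -0.1893  2.9424] 168.59 0.00673
   [ 0.524   0.027  -4.1888] -240.0 0.06839
bar 0.84 [228. 110. 304. 200.]
[[0.6019, -0.01, 0.073], [0.5833, 0.0906, 0.073], [0.6883, 0.116, 0.073], [0.7095, 0.0088, 0.073]]
bar 0.22 [484.   0. 512.  62.]
lock_tip 0.66 [122.  52. 160.  86.]
[[0.5257, -0.1403, 0.095], [0.5096, -0.1208, 0.095], [0.5435, -0.0872, 0.095], [0.5605, -0.1068, 0.095]]
disc px [254.49332177  63.33402699]
crop 124 0
flat [(np.float64(11.23), np.float64(0.0696), 65), (np.float64(11.12), np.float64(0.0697), 33), (np.float64(11.23), np.float64(0.0696), 33)]
bar front [(np.float64(10.98), np.float64(0.0704), 65), (np.float64(10.79), np.float64(0.0704), 33), (np.float64(11.04), np.float64(0.0704), 33)]
bar back [(np.float64(10.7), np.float64(0.0835), 65), (np.float64(10.7), np.float64(0.0835), 33), (np.float64(11.06), np.float64(0.0837), 33)]
[(232, np.int64(125), np.int64(125)), (236, np.int64(124), np.int64(124)), (240, np.int64(123), np.int64(124)), (244, np.int64(122), np.int64(123)), (248, np.int64(122), np.int64(122)), (252, np.int64(121), np.int64(121)), (256, np.int64(120), np.int64(121)), (260, np.int64(119), np.int64(120)), (264, np.int64(118), np.int64(119)), (268, np.int64(117), np.int64(118)), (272, np.int64(117), np.int64(117)), (276, np.int64(116), np.int64(116)), (280, np.int64(115), np.int64(116)), (284, np.int64(114), np.int64(115)), (288, np.int64(113), np.int64(114)), (292, np.int64(113), np.int64(113)), (296, np.int64(112), np.int64(112)), (300, np.int64(110), np.int64(112))]
```

The flat is now flush: it is within about 0.3° of the bar and the slide is about 0.5 mm. Next is the lever, starting with the approach numbers.

```bash
python3 - <<'E'
from h import *
k=np.load("w6.npz");T=k["T"];im=cv2.imread("pics/w6.png");c=dict(color=im,fovy=float(k["f"]),cx=float(k["cx"]),cy=float(k["cy"]))
a=np.radians(10.7);ex=np.array([np.cos(a),np.sin(a)]);ey=np.array([-ex[1],ex[0]]);o=np.array([.5243,.0273])
m=(im.max(2)<45).astype(np.uint8);m[:, :115]=0;m[:,175:]=0;m[:40]=0;m[95:]=0;m=cv2.morphologyEx(m,cv2.MORPH_OPEN,np.ones((9,9),np.uint8))
p=np.argwhere(m)[:,::-1].mean(0); w=ray(c,p,T,.095)[0,:2]; print(p,w,"jig",(w-o)@ex,(w-o)@ey,"size px",m.sum())
g=o-.085*ex-.145*ey; print(g); goto([*g,.15],a)
E
```

```text
[133.95616438  62.76986301] [ 0.52775138 -0.12096065] jig -0.02413568016790217 -0.14632362016069922 size px 365
[ 0.46769957 -0.13096052]
delta [ 0.1915 -0.1568  0.1947] spin -10.75 yaw now 179.95 tcp [0.6591 0.0256 0.345 ] F [ 0.37 -0.04 -0.51] t 31.725 q6 -1.85
```

Call:
{"name": "drive_tool", "arguments": {"deltas": [[[0.035, -0.03, 0], -2, 0], [[0.07, -0.058, 0], -4, 0], [[0.105, -0.086, 0.02], -6, 0], [[0.14, -0.115, 0.05], -8, 0], [[0.17, -0.14, 0.09], -10, 0], [[0.1915, -0.157, 0.13], -10.7, 0], [[0.1915, -0.157, 0.17], -10.7, 0], [[0.1915, -0.157, 0.21], -10.7, 0], [[0.1915, -0.157, 0.24], -10.7, 0], [[0.1915, -0.157, 0.256], -10.7, 0], [[0.1915, -0.157, 0.26], -10.7, 0], [[0.1915, -0.157, 0.26], -10.7, 0]]}}

```text
time_s: 33.22
eef_pos: [0.4683, -0.1312, 0.0847]
tool_rot: [-0.292, 3.127, -0.0]
force: [0.7, 0.0, -0.3]
gripper_width: 0.0001
gripper_force: 0.0
```

Call:
{"name": "drive_tool", "arguments": {"deltas": [[[-0.006, 0, 0], 0, 0], [[-0.012, 0, 0], 0, 0], [[-0.018, 0, 0], 0, 0], [[-0.023, 0, 0], 0, 0], [[-0.028, 0, 0], 0, 0], [[-0.033, 0, 0], 0, 0], [[-0.038, 0, 0], 0, 0], [[-0.043, 0, 0], 0, 0], [[-0.048, 0, 0], 0, 0], [[-0.053, 0, 0], 0, 0]]}}

```text
time_s: 34.48
eef_pos: [0.5204, -0.1213, 0.084]
tool_rot: [0.291, -3.128, -0.0]
force: [-2.5, 0.3, 0.3]
gripper_width: -0.0002
gripper_force: 0.7
```

Call:
{"name": "drive_tool", "arguments": {"deltas": [[[-0.005, 0, 0], 0, 0], [[-0.01, 0, 0], 0, 0], [[-0.015, 0, 0], 0, 0], [[-0.02, 0, 0], 0, 0], [[-0.025, 0, 0], 0, 0], [[-0.029, 0, 0], 0, 0], [[-0.032, 0, 0], 0, 0], [[-0.034, 0, 0], 0, 0]]}}

```text
time_s: 35.48
eef_pos: [0.5536, -0.115, 0.0838]
tool_rot: [0.291, -3.128, -0.0]
force: [-0.3, -0.2, -1.6]
gripper_width: -0.0
gripper_force: 0.5
```

Keep pushing in small steps towards the end stop.

Call:
{"name": "drive_tool", "arguments": {"deltas": [[[-0.002, 0, 0], 0, 0], [[-0.004, 0, 0], 0, 0], [[-0.006, 0, 0], 0, 0], [[-0.007, 0, 0], 0, 0]]}}

```text
time_s: 35.98
eef_pos: [0.5596, -0.114, 0.0838]
tool_rot: [0.291, -3.126, 0.0]
force: [-5.2, -0.4, 2.1]
gripper_width: 0.0
gripper_force: 2.8
```

Call:
{"name": "drive_tool", "arguments": {"deltas": [[[-0.0006, 0, 0], 0, 0], [[-0.0012, 0, 0], 0, 0], [[-0.0012, 0, 0], 0, 0]]}}

```text
time_s: 36.35
eef_pos: [0.5597, -0.114, 0.0838]
tool_rot: [0.291, -3.124, 0.0]
force: [-7.5, -1.3, 2.9]
gripper_width: 0.0003
gripper_force: 3.7
```

The force keeps rising with no further motion, so the lever is at its stop. I'll back off, rise and take a check view from the far side.

Call:
{"name": "drive_tool", "arguments": {"deltas": [[[0.01, 0, 0], 0, 0], [[0.04, 0, 0], 0, 0], [[0.06, 0, -0.02], 0, 0], [[0.06, 0, -0.07], 0, 0], [[0.06, 0, -0.13], 0, 0], [[0.05, 0.02, -0.19], 2, 0], [[0, 0.05, -0.24], 5, 0], [[-0.04, 0.08, -0.26], 8, 0], [[-0.08, 0.12, -0.26], 10.7, 0], [[-0.12, 0.155, -0.26], 10.7, 0], [[-0.125, 0.155, -0.26], 10.7, 0], [[-0.125, 0.155, -0.26], 10.7, 0]]}}

```text
time_s: 37.85
eef_pos: [0.6563, 0.0619, 0.3438]
tool_rot: [0.001, 3.141, -0.0]
force: [0.0, 0.0, 0.3]
gripper_width: 0.0002
gripper_force: 0.0
```

```bash
python3 look.py w7; python3 edge.py w7|head -3
```

```text
delta [-0.0004  0.0007  0.0008] spin 0 yaw now 179.91 tcp [0.6559 0.0612 0.3447] F [-0.17 -0.69  0.95] t 37.9 q6 -1.9
disc 0.76 [162.   0. 292. 130.]
   [0.5245 0.0275 0.1857] 10.64 0.00146
   [0.524  0.027  0.1852] 10.61 0.00154
disc 0.32 [ 83.   3. 324. 211.]
   [ 0.5473  0.0193 -3.1382] -179.81 0.0629
   [0.524  0.027  3.0318] 173.71 0.06405
bar 0.82 [200. 110. 281. 202.]
[[0.6021, -0.0109, 0.073], [0.5833, 0.0912, 0.073], [0.6892, 0.1142, 0.073], [0.7107, 0.0053, 0.073]]
lock_tip 0.94 [107.  91. 131. 122.]
[[0.5934, -0.126, 0.095], [0.5564, -0.1192, 0.095], [0.5578, -0.0915, 0.095], [0.5949, -0.0976, 0.095]]
disc px [226.8590404   65.61069421]
crop 97 0Traceback (most recent call last):
  File "edge.py", line 8, in <module>
    o=np.where(org[:135,u])[0]; v=o.max(); A.append((u,v+1))
                                  ~~~~~^^
    return umr_maximum(a, axis, None, out, keepdims, initial, where)
ValueError: zero-size array to reduction operation maximum which has no identity
```

View pics/w7c.png

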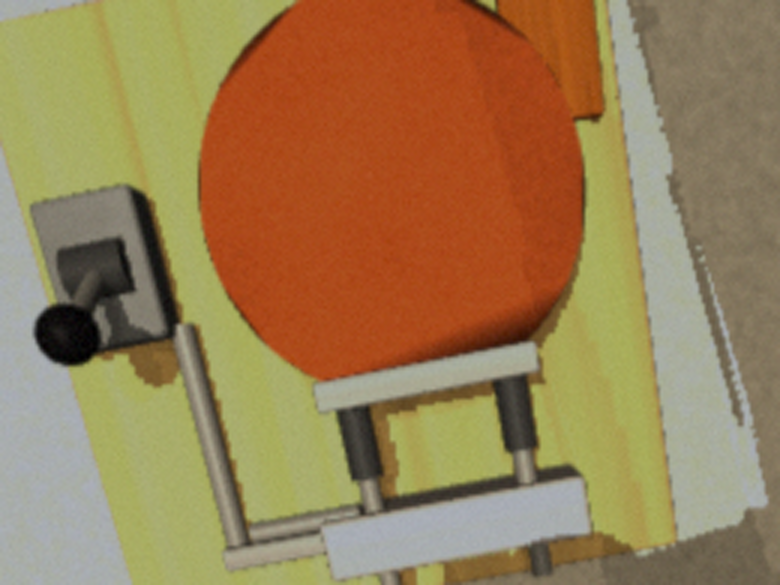

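The lever is over: the knob at crop (67, 333) puts its far edge at +0.0435 m, against 0.044 expected. The flat still sits flush on the bar, with the disc at 10.6°. Handing the job in.

```bash
python3 -c "
from station import robot; print(robot.job_done())"
```

```text
the job is handed in; nothing more can be done
None
```

I turned the disc until its flat sat flush on the bar (within about 0.3°, about 0.5 mm from seated), pushed the lock lever over to its end stop, and handed the job in at about 38 s of the 72 s limit; no verdict came back.

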